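# Put the label printer's battery pack on charge

## Robot

A 6-joint arm with a two-finger parallel gripper is mounted at the origin on the work surface; the furniture and walls round the work are solid. World frame = base frame: x ahead of the robot, y to its left, z up, the work surface at z = 0. Lengths are in m, angles in rad, forces in N, time in s.
With the tool pointing down it reaches from about 0.25 to 0.775 m from the base axis. Payload 4 kg.
Tool frame: the origin (TCP) lies at the very end of the fingers, on their centre line; the grasp point (between the pads) lies 19 mm behind it; y points along the fingers, z is the direction in which the jaws open and shut, and the axes are right-handed (so a half turn about y gives the same grasp; the last joint's range is limited). The gripper opens to 94 mm and grips with 3 to 60 N. Pads are 16 mm wide; open, the fingers measure 119 mm over their backs; the gripper's body (75 mm by 177 mm) begins 78 mm behind the grasp point.
Start: joints at [1.045, 0.087, 1.371, -0, 1.684, -0.103], TCP at [0.226, 0.502, 0.206] pointing down, gripper open.
Joint ranges: [-3.1, 3.1], [-0.76, 2.03], [0.27, 2.55], [-1.08, 4.22], [0.17, 2.65], [-2.57, 2.57]. Speed limits (rad/s): [2.79, 2.79, 3.14, 3.14, 3.14, 3.14].

## Interface

Orientations are given as a 3x3 rotation matrix whose columns are the frame's x, y, z axes.
In Python, from cell import * gives the robot as it stands.
- The arm moves only by the shell command python3 -m pendant 'ROWS'. ROWS is JSON, a list that holds one entry, the list of rows, each a list of 7 numbers: the shift along the tool's x, y, z in units of 40 mm (1.0 is 40 mm), then the turn, a rotation vector about the tool's x, y, z in units of 8 degrees (1.0 is 8 degrees), then the opening, from 0 (shut) to 1 (fully open). In form: [[[x, y, z, wx, wy, wz, gripper], ...]]. A call has 1 to 5 rows; each row shifts and turns the pose as measured when the row begins, along the tool's axes as they then stand; what a row does not reach is not made up. A row lasts 1/8 s, in which the tool goes at most 62.5 mm and 10.7 degrees, less where a joint would pass 70% of its speed; a pose out of reach is approached as far as the arm can. A call is refused whole if a number of a shift passes 1 or a number of a turn 1, either way. A call with a gripper value outside its range is refused whole. The fingers move at their own pace and stop on an object; the grip force is fixed at half the most. Time passes only in rows, so rows that do not move let the fingers close. It gives the time, the measured TCP pose, the force and the opening at its end, in the units of the state.
- observe(): the state, without advancing time (a new reading comes with each control period).
- grab_frame(name): name is "scene" or "top" or "wrist"; returns the picture (400x640x3 uint8, blue, green, red); there is no depth.
- camera_model(name): a dict with "vertical_fov" (degrees; the focal length in pixels is half the picture's height over the tangent of half this angle, whatever the lens; pixels are square), "cx", "cy" (the principal point, pixels), "position" and "orientation" of the camera in the world. Camera axes: x right, y up, looking along -z (the intrinsics and any distortion apply to the point x, -y, -z); pixel columns grow to the right and rows downward; lengths in m; the calibration is good to about 2 mm. The wrist camera is an equidistant fisheye: a pixel r from the principal point sees the ray r / f radians off the axis. A picture is of the moment at which its call begins: read the wrist's pose just before it. camera_model takes no time and is no camera call; for the wrist camera it gives the pose at the moment of the call.
- job_done(): hands the job in, once; it reports no verdict.
Trained networks look in the newest picture that a camera, given by its name, has taken for a name from the list of things; names that differ only in an ending like _2 or _b are one class to them, and where a whole thing is asked for, a point or a joint stands for the part that bears it (a point fixed in the world has none). Each returns a list of dicts, best first, with "conf" (0 to 1); they miss things now and then, are a little off and sometimes report something else, mostly with a low value. They report only what shows in the picture. A call takes as long as a camera call.
- spot_in(camera, target): "extent" ([centre column, centre row, width, height] in pixels, round what is visible of it).
- pinpoint(camera, target): "xy" ([column, row] in pixels: a listed point, or the origin of a listed thing).
The state is a dict: "clock": time; "q": joint angles; "joint_velocities": joint speeds; "tau": joint torques, N m; "tool_pos": TCP position; "ee_rot": TCP orientation; "wrist_force": force on the tool from outside, world axes, zero at the start; "ft_torque": the same for the moment, N m; "grip_width": opening from 0.0 (shut) to 1.0 (fully open).
Only numpy, scipy, OpenCV 4.12 (cv2) and the standard library are available. Lean on these libraries where they do the work, as an engineer would, in place of code of your own. Each camera call takes 0.05 s, during which the arm holds its last target.

## Task

The label printer's battery pack is flat. Squeeze the release buttons on both sides of the pack together, draw it up out of the printer, and seat it fully home in the empty charging dock so that both its catches spring out and lock; then let go. Leave the loose things around as they are.

Things in the scene. Friction and masses are not known exactly. Their poses are not given: they have to be found in the camera images.
- pack_grip (a point): Centre of the battery pack's head, midway between its two release buttons. Dark grey pack, latched upright in the label printer at the start: head 76 (x) x 44 (y) x 50 mm tall, whose underside is 26 mm below this point; below it a stem 44 x 30 mm, 35 mm long. z up, y to the left button, x from the end with the row of charge lights to the end with the stem's key rib.
- battery_pack: The whole pack with its buttons, 0.3 to 0.5 kg; origin at the centre of the foot of the stem, 61 mm below the pack's centre point, axes the same. The key rib on the stem's +x face is 10 mm wide and stands out 4 mm. The hooks have sloped undersides: a pack standing a little high in a well clicks home when its head is pressed down with about 20 N.
- button_left (a joint): Spring release button on the pack's +y side: ribbed pad 30 (x) x 22 mm (z), level with the pack's centre point. 0 = out (58 mm over both buttons), 0.006 m = fully in (46 mm over both); 5.5 N starts it, 11 N holds it in. It carries a hook beside the stem that catches under the lip of a well and is free of it when the button is 0.0045 m in or more.
- button_right (a joint): The same button and hook on the pack's -y side; both must be in at once for the pack to come out.
- printer_mouth (a point): Centre of the mouth of the printer's battery well, on its flat top 72 mm above the table; z up, x to the printer's rear. Printer: light grey, 150 x 112 mm, fixed, label roll under a clear cover in front, nothing on it higher than the well's top (80 x 66 mm) bar the pack. A seated pack has axes parallel to these, its centre point 26 mm above this one, its head resting on the top.
- dock_mouth (a point): Centre of the mouth of the empty well in the charging dock (dark, low, 118 x 96 mm, fixed), on its flat top 50 mm above the table; z up, x to the dock's rear. Opening 47 (x) x 33 (y) mm, 3 mm sloped lead-in, 37 mm deep, key notch at +x, lips at +y and -y under which the hooks spring out. Pack home: axes parallel to these, its centre point 26 mm above this one.
- label_cabinet: Fixed plywood drawer cabinet, 221 x 220 mm, 168 mm tall, between the places of printer and dock: carry the pack over or behind it. The point is the centre of its underside.
- sauce_pot_a: small open steel pot with green garnish, 70 mm across, 36 mm tall, loose; leave it alone. The point is the centre of its underside.
- sauce_pot_b: small open steel pot with pale garnish, 64 mm across, 33 mm tall, loose; leave it alone. The point is the centre of its underside.
- sauce_pot_c: small empty steel pot, 62 mm across, 30 mm tall, loose; leave it alone. The point is the centre of its underside.
- label_roll: roll of blank labels lying flat, 68 mm across, 35 mm tall, loose; leave it alone. The point is the centre of its underside.
- crimp_roller: wooden-handled rim roller lying flat, 162 mm long, loose; leave it alone. The point is the centre of its underside.

How it is judged:
By the outcome, as a careful person would: the job done as asked, in the order asked, and still so for the second after the job is handed in, with the robot touching nothing.
It also fails if it takes over 40 s, if anything falls off the work surface, if the arm or the gripper's body presses on something with over 40 N, if the wrist force passes 120 N, or if a joint passes its speed limit or range.

## Working session

There is one attempt and no reset: what is moved stays moved. The work goes in short steps, Python scripts to look and compute and a shell command to move; the robot and the scene stay as the last step left them, time stands still between calls to the robot, and variables do not carry over. Pictures are saved under pics/ and viewed, and the job is handed in when it is done.

```bash
mkdir -p pics; ls
cat > h.py <<'E'
from cell import *
import numpy as np, cv2
def px2ray(cm,uv,wrist=False,h=400):
    f=h/2/np.tan(np.radians(cm["vertical_fov"])/2)
    d=np.array([uv[0]-cm["cx"],uv[1]-cm["cy"]],float)
    if wrist:
        r=np.hypot(*d);th=r/f
        v=np.array([d[0]/max(r,1e-9)*np.sin(th),-d[1]/max(r,1e-9)*np.sin(th),-np.cos(th)])
    else: v=np.array([d[0]/f,-d[1]/f,-1.])
    return np.array(cm["position"]),np.array(cm["orientation"]).reshape(3,3)@(v/np.linalg.norm(v))
def atz(cm,uv,z,wrist=False):
    p,d=px2ray(cm,uv,wrist);return p+d*(z-p[2])/d[2]
def tri(rs):
    A=0;b=0
    for p,d in rs:
        M=np.eye(3)-np.outer(d,d);A=A+M;b=b+M@p
    x=np.linalg.solve(A,b);return x,[np.linalg.norm(np.cross(x-p,d))*1000 for p,d in rs]
def proj(cm,X,wrist=False,h=400):
    f=h/2/np.tan(np.radians(cm["vertical_fov"])/2)
    R=np.array(cm["orientation"]).reshape(3,3);v=R.T@(np.array(X)-np.array(cm["position"]))
    x,y,z=v[0],-v[1],-v[2]
    if wrist:
        r=np.hypot(x,y);th=np.arctan2(r,z);return np.array([cm["cx"]+f*th*x/r,cm["cy"]+f*th*y/r])
    return np.array([cm["cx"]+f*x/z,cm["cy"]+f*y/z])
E
python3 - <<'E'
from h import *
np.set_printoptions(precision=4,suppress=True)
s=observe();print(s)
for n in("scene","top","wrist"):
    cm=camera_model(n);print(n,cm)
    cv2.imwrite(f"pics/{n}0.png",grab_frame(n))
    for t in("pack_grip","printer_mouth","dock_mouth","label_cabinet"):
        print(n,t,pinpoint(n,t)[:2],spot_in(n,t)[:1] if t in("pack_grip","label_cabinet") else "")
print(observe()["clock"])
E
```

```text
pics
{'clock': 0.0, 'q': array([ 1.0449,  0.0879,  1.3723,  0.    ,  1.6836, -0.1031]), 'joint_velocities': array([-0.0001,  0.0002, -0.0007, -0.0012, -0.0005,  0.0006]), 'tau': array([  0.0004, -34.0171, -30.2435,   0.0719,   0.0328,  -0.0002]), 'tool_pos': array([0.2254, 0.5011, 0.2043]), 'ee_rot': array([[ 0.912 , -0.0011,  0.4103],
       [-0.4103, -0.0019,  0.9119],
       [-0.0002, -1.    , -0.0022]]), 'wrist_force': array([ 0.3097, -0.2009,  0.4327]), 'ft_torque': array([ 0.0025, -0.0055,  0.0186]), 'grip_width': 1.0034184291969674}
scene {'vertical_fov': 49.794917582948614, 'cx': 317.8514540171168, 'cy': 192.84760109063626, 'position': array([1.1438, 0.7602, 0.8791]), 'orientation': array([[-0.739 , -0.4265,  0.5215],
       [ 0.6734, -0.4902,  0.5535],
       [ 0.0196,  0.7602,  0.6494]])}
scene pack_grip [{'xy': [403.0, 261.1], 'conf': 0.6}] []
scene printer_mouth [{'xy': [398.5, 269.0], 'conf': 0.9}] 
scene dock_mouth [{'xy': [264.3, 174.1], 'conf': 0.62}] 
scene label_cabinet [] []
top {'vertical_fov': 51.78004703686365, 'cx': 318.06772211415415, 'cy': 199.651925741165, '
[... 161 characters left out ...]
828]])}
top pack_grip [{'xy': [175.6, 193.0], 'conf': 0.97}] [{'extent': [177.3, 196.4, 28.7, 37.7], 'conf': 0.9}]
top printer_mouth [{'xy': [178.9, 196.7], 'conf': 0.81}, {'xy': [279.0, 169.3], 'conf': 0.6}] 
top dock_mouth [] 
top label_cabinet [{'xy': [187.2, 202.4], 'conf': 0.3}] [{'extent': [316.2, 169.5, 27.5, 27.0], 'conf': 0.27}]
wrist {'vertical_fov': 65.70646984690485, 'cx': 325.51453593751495, 'cy': 199.5044913699659, 'position': array([0.1512, 0.5351, 0.3847]), 'orientation': array([[ 0.4101, -0.8759, -0.2541],
       [ 0.912 ,  0.3943,  0.1128],
       [ 0.0014, -0.278 ,  0.9606]])}
wrist pack_grip [] []
wrist printer_mouth [] 
wrist dock_mouth [] 
wrist label_cabinet [] []
1.05
```

View pics/scene0.png

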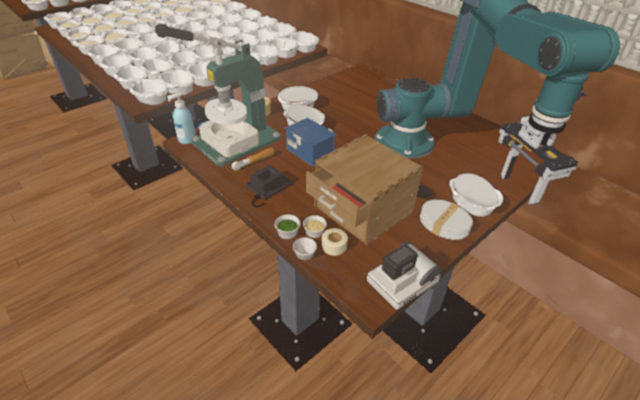

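View pics/top0.png

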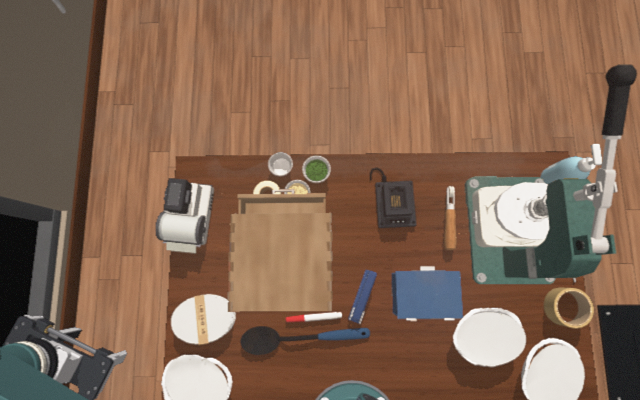

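View pics/wrist0.png

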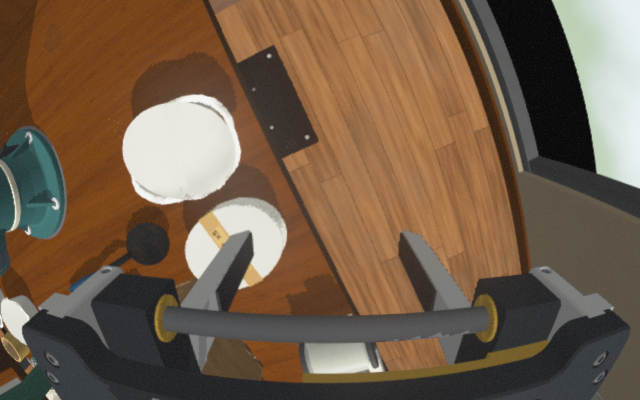

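The top view shows the printer at about (188,215) with the dark pack at (177,195), the cabinet at (280,255) and the dock at (397,203). The scene view has the pack at (402,262) and the dock at (267,182). Next I'll zoom in and compute positions.

Run:
```python
from h import *
np.set_printoptions(precision=4,suppress=True)
T=camera_model("top");S=camera_model("scene")
print("pack tri",tri([px2ray(T,(175.6,193)),px2ray(S,(403,261.1))]))
print("mouth tri",tri([px2ray(T,(178.9,196.7)),px2ray(S,(398.5,269))]))
print("pack z.098",atz(T,(175.6,193),.098),atz(S,(403,261.1),.098))
print("mouth z.072",atz(T,(178.9,196.7),.072),atz(S,(398.5,269),.072))
print("dock z.05", atz(S,(264.3,174.1),.05),atz(T,(397,201),.05))
t=cv2.imread("pics/top0.png");s=cv2.imread("pics/scene0.png")
a=cv2.resize(t[165:260,145:235],None,fx=6,fy=6,interpolation=cv2.INTER_CUBIC)
b=cv2.resize(t[160:240,365:430],None,fx=7,fy=7,interpolation=cv2.INTER_CUBIC)
cv2.imwrite("pics/a.png",a);cv2.imwrite("pics/b.png",b)
cv2.imwrite("pics/c.png",cv2.resize(s[235:310,360:445],None,fx=8,fy=8,interpolation=cv2.INTER_CUBIC))
cv2.imwrite("pics/d.png",cv2.resize(s[155:215,235:305],None,fx=8,fy=8,interpolation=cv2.INTER_CUBIC))
```

```text
pack tri (array([0.5448, 0.4112, 0.1086]), [np.float64(6.133537333315765), np.float64(6.133537333315855)])
mouth tri (array([0.5449, 0.4097, 0.0786]), [np.float64(1.1294736817443318), np.float64(1.1294736817443638)])
pack z.098 [0.5506 0.4101 0.098 ] [0.5319 0.4107 0.098 ]
mouth z.072 [0.5468 0.4112 0.072 ] [0.5391 0.4076 0.072 ]
dock z.05 [ 0.5432 -0.122   0.05  ] [ 0.5355 -0.1173  0.05  ]
```

Run:
```python
import cv2,numpy as np
I=[cv2.resize(cv2.imread(f"pics/{c}.png"),(400,300)) for c in "abcd"]
ims=[cv2.imread(f"pics/{c}.png") for c in "abcd"]
print([i.shape for i in ims])
```

```text
[(570, 540, 3), (560, 455, 3), (600, 680, 3), (480, 560, 3)]
```

View pics/a.png

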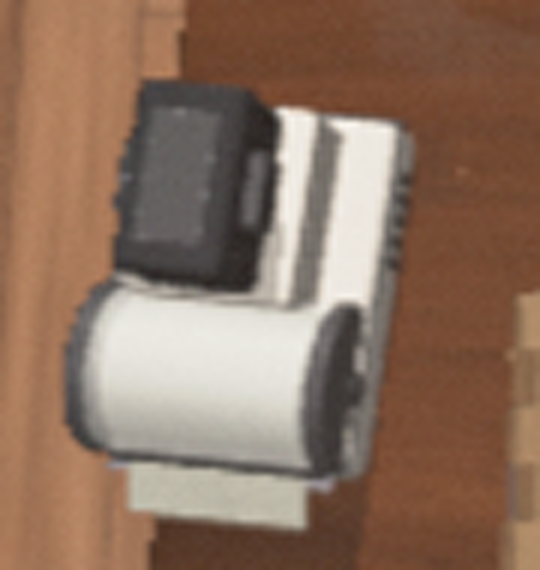

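View pics/b.png

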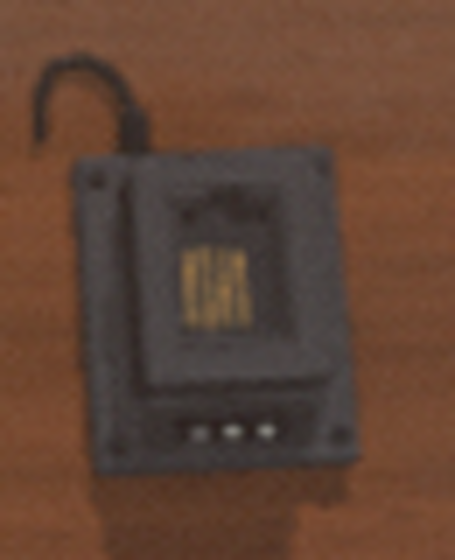

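View pics/c.png

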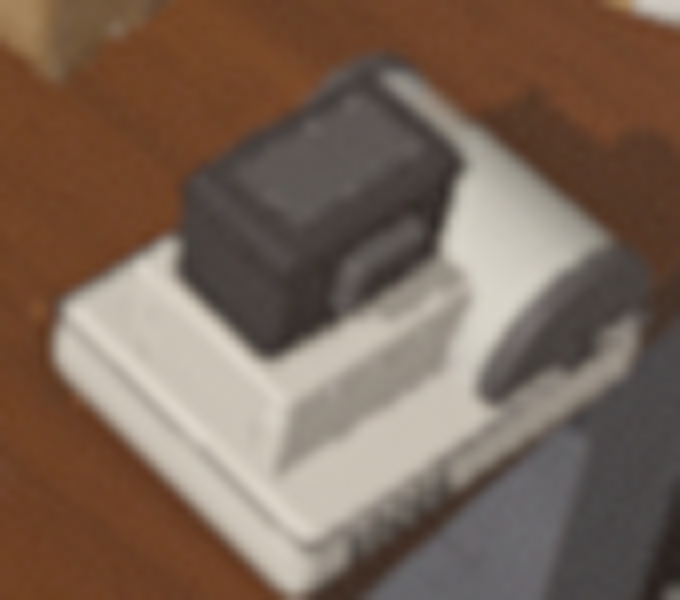

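View pics/d.png

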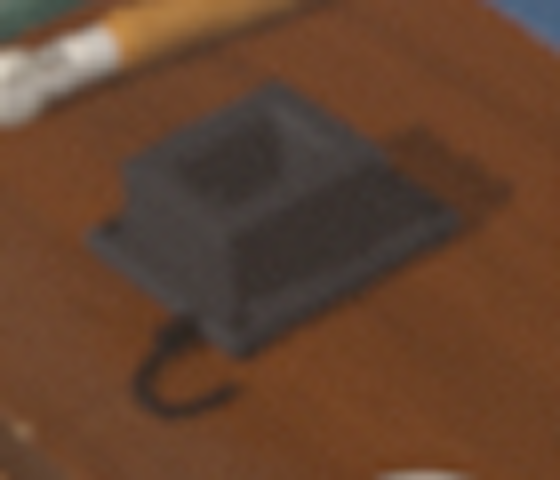

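```bash
cat > plan.py <<'E'
from h import *
from scipy.spatial.transform import Rotation as Ro
import sys
def plan(target,yaw,n=None,g=1.0):
    s=observe();p=s["tool_pos"];R=np.array(s["ee_rot"])
    c,sn=np.cos(yaw),np.sin(yaw)
    Rt=np.array([[c,0,-sn],[sn,0,c],[0,-1,0]])
    rv=Ro.from_matrix(R.T@Rt).as_rotvec(degrees=True)
    d=np.array(target)-p
    k=int(np.ceil(max(np.linalg.norm(d)/.04,np.abs(rv).max()/8))) if n is None else n
    k=max(k,1)
    print("clock",s["clock"],"p",p,"yaw",np.degrees(np.arctan2(R[1,0],R[0,0])),"F",s["wrist_force"],"grip",s["grip_width"],"q6",s["q"][5])
    rows=[]
    for i in range(k):
        Ri=R@Ro.from_rotvec(rv*i/k,degrees=True).as_matrix()
        rows.append([round(float(v),2) for v in np.r_[Ri.T@d/k/.04,rv/k/8,g]])
    for r in rows: print(r)
E
python3 - <<'E'
from plan import *
np.set_printoptions(precision=4,suppress=True)
T=camera_model("top");S=camera_model("scene")
for uv in[(230,214),(331,214),(332,311),(229,311),(238,195),(326,195)]:print(uv,atz(T,uv,.168))
# yaw of printer & dock from edges
def yaw(cm,a,b,z):
    d=atz(cm,b,z)-atz(cm,a,z);return np.degrees(np.arctan2(d[1],d[0]))
A=lambda u,v:(145+u/6,165+v/6);B=lambda u,v:(365+u/7,160+v/7)
print("printer",yaw(T,A(368,470),A(405,130),.03),"head",yaw(T,A(120,272),A(145,85),.122),yaw(T,A(220,280),A(243,95),.122))
print("dock",yaw(T,B(100,470),B(78,165),.012),yaw(T,B(355,460),B(332,155),.012),yaw(T,B(150,385),B(135,165),.05),yaw(T,B(328,372),B(300,155),.05))
print("head c",atz(T,A(181,180),.122))
plan((.545,.41,.24),np.radians(-6))
E
```

```text
(230, 214) [0.4888 0.2634 0.168 ]
(331, 214) [0.487  0.0459 0.168 ]
(332, 311) [0.2855 0.0462 0.168 ]
(229, 311) [0.2864 0.2587 0.168 ]
(238, 195) [0.5304 0.2474 0.168 ]
(326, 195) [0.5286 0.0562 0.168 ]
printer -3.7358189240161397 head -4.000994359013182 -3.8987781061134577
dock 2.2065835426224267 1.458819807967529 1.7785426741460675 4.547447455214347
head c [0.541  0.4019 0.122 ]
clock 1.05 p [0.2257 0.5016 0.2055] yaw -24.226138256675412 F [ 0.5235 -0.0263  0.652 ] grip 0.9984852631829452 q6 -0.10307651869712875
[0.91, -0.1, 0.13, -0.0, -0.25, 0.0, 1.0]
[0.92, -0.1, 0.1, -0.0, -0.25, 0.0, 1.0]
[0.92, -0.1, 0.07, -0.0, -0.25, 0.0, 1.0]
[0.92, -0.1, 0.03, -0.0, -0.25, 0.0, 1.0]
[0.92, -0.1, 0.0, -0.0, -0.25, 0.0, 1.0]
[0.92, -0.1, -0.03, -0.0, -0.25, 0.0, 1.0]
[0.92, -0.1, -0.06, -0.0, -0.25, 0.0, 1.0]
[0.92, -0.1, -0.1, -0.0, -0.25, 0.0, 1.0]
[0.91, -0.1, -0.13, -0.0, -0.25, 0.0, 1.0]
```

```bash
python3 -m pendant '[[[0.91,-0.2,0.13,0,-0.25,0,1],[0.92,-0.2,0.1,0,-0.25,0,1],[0.92,-0.2,0.07,0,-0.25,0,1],[0.92,-0.2,0.03,0,-0.25,0,1],[0.92,-0.2,0,0,-0.25,0,1]]]'
python3 -m pendant '[[[0.92,-0.2,-0.03,0,-0.25,0,1],[0.92,-0.2,-0.06,0,-0.25,0,1],[0.92,-0.1,-0.1,0,-0.25,0,1],[0.91,0,-0.13,0,-0.25,0,1],[0.9,0,-0.1,0,-0.25,0,1]]]'
python3 - <<'E'
from plan import *
np.set_printoptions(precision=4,suppress=True)
plan((.585,.405,.25),np.radians(-4))
W=camera_model("wrist");print(W)
cv2.imwrite("pics/w1.png",grab_frame("wrist"))
for t in("pack_grip","printer_mouth","battery_pack"):
  for r in pinpoint("wrist",t)[:2]: print(t,r,atz(W,r["xy"],{"pack_grip":.098,"printer_mouth":.072,"battery_pack":.037}[t],True))
print(spot_in("wrist","battery_pack")[:1])
E
```

```text
clock: 1.68
tool_pos: [0.4051, 0.4507, 0.2459]
ee_rot: [[0.972, -0.001, 0.234], [-0.234, -0.0, 0.972], [-0.001, -1.0, -0.0]]
wrist_force: [-0.2, -0.4, 0.0]
grip_width: 1.0
clock: 2.3
tool_pos: [0.589, 0.4024, 0.2675]
ee_rot: [[0.998, 0.0, 0.056], [-0.056, 0.002, 0.998], [0.0, -1.0, 0.002]]
wrist_force: [0.3, 0.9, 0.4]
grip_width: 1.002
clock 2.3 p [0.589  0.4024 0.2675] yaw -3.2138547191565814 F [0.3366 0.95   0.4108] grip 1.0015204461732468 q6 -0.994976339119692
[-0.1, 0.44, 0.06, -0.01, 0.1, 0.0, 1.0]
{'vertical_fov': 65.70646984690485, 'cx': 325.51453593751495, 'cy': 199.5044913699659, 'position': array([0.5073, 0.4067, 0.4466]), 'orientation': array([[ 0.0559, -0.9588, -0.2787],
       [ 0.9984,  0.0546,  0.0123],
       [ 0.0034, -0.2789,  0.9603]])}
pack_grip {'xy': [325.5, 140.3], 'conf': 0.77} [0.5393 0.4061 0.098 ]
pack_grip {'xy': [186.5, 204.9], 'conf': 0.69} [0.6056 0.2266 0.098 ]
battery_pack {'xy': [327.8, 136.9], 'conf': 0.61} [0.5406 0.4093 0.037 ]
[{'extent': [326.8, 141.1, 52.2, 72.7], 'conf': 0.8}]
```

View pics/w1.png

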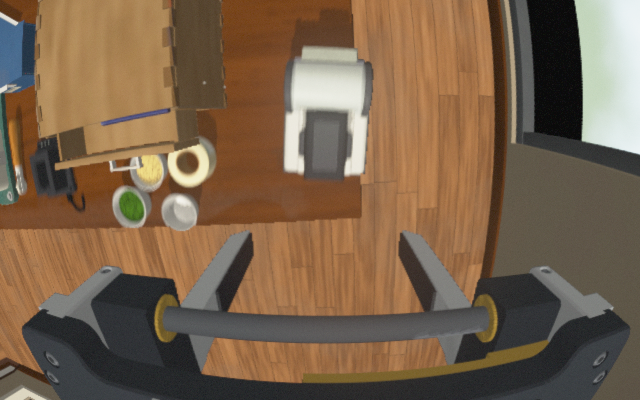

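The wrist view shows the printer with the pack's head centred at about (326,143), nearly straight under the camera. I'll zoom in to measure its top face.

Run:
```python
import cv2
i=cv2.imread("pics/w1.png")
cv2.imwrite("pics/w1z.png",cv2.resize(i[90:190,275:380],None,fx=6,fy=6,interpolation=cv2.INTER_CUBIC))
```

```text
(no output)
```

View pics/w1z.png

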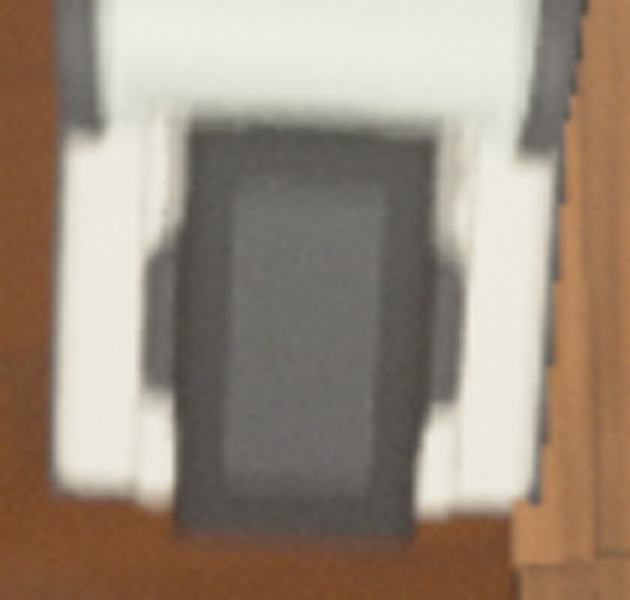

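Run:
```python
from plan import *
np.set_printoptions(precision=4,suppress=True)
W=camera_model("wrist")
P=lambda u,v,z:atz(W,(275+(u+.5)/6-.5,90+(v+.5)/6-.5),z,True)
tl,tr,bl,br=[P(*c,.122) for c in((190,130),(435,130),(178,530),(412,538))]
print(tl,tr,bl,br)
print("center",(tl+tr+bl+br)/4,"w",np.linalg.norm(tl-tr),np.linalg.norm(bl-br),"l",np.linalg.norm(tl-bl),np.linalg.norm(tr-br))
y=lambda a,b:np.degrees(np.arctan2(b[1]-a[1],b[0]-a[0]))
print("yaw",y(tl,bl),y(tr,br),"panel",y(P(235,182,.122),P(222,495,.122)),y(P(385,185,.122),P(368,495,.122)))
print("buttons c",P(152,318,.109),P(455,330,.109), (P(152,318,.109)+P(455,330,.109))/2, y(P(152,318,.109),P(455,330,.109))-90)
print("body yaw",y(P(65,135,.03),P(55,490,.03)),y(P(555,155,.03),P(535,500,.03)))
```

```text
[0.5034 0.3887 0.122 ] [0.5058 0.4309 0.122 ] [0.5741 0.3818 0.122 ] [0.578  0.4235 0.122 ]
center [0.5403 0.4063 0.122 ] w 0.042243479540669995 0.041839207098930783 l 0.07097784526218703 0.07252912502719709
yaw -5.570369913452649 -5.861873009332433 panel -6.004305537100831 -6.002446330525539
buttons c [0.5371 0.3789 0.109 ] [0.5424 0.4337 0.109 ] [0.5398 0.4063 0.109 ] -5.574494507806179
body yaw -6.056777997123012 -5.38088538951623
```

Run:
```python
from plan import *
np.set_printoptions(precision=4,suppress=True)
plan((.540,.406,.15),np.radians(-5.7),4)
```

```text
clock 2.55 p [0.5872 0.4031 0.2672] yaw -3.269614102251636 F [-0.1931 -0.1145 -0.485 ] grip 1.0040718083874574 q6 -0.9919887154222499
[-0.29, 0.73, 0.0, -0.0, 0.08, -0.0, 1.0]
[-0.3, 0.73, -0.0, -0.0, 0.08, -0.0, 1.0]
[-0.3, 0.73, -0.01, -0.0, 0.08, -0.0, 1.0]
[-0.3, 0.73, -0.01, -0.0, 0.08, -0.0, 1.0]
```

```bash
python3 -m pendant '[[[-0.29,0.73,0,0,0.08,0,1],[-0.3,0.73,0,0,0.08,0,1],[-0.3,0.73,0,0,0.08,0,1],[-0.3,0.73,0,0,0.08,0,1],[0,0,0,0,0,0,1]]]'
python3 - <<'E'
from plan import *
np.set_printoptions(precision=4,suppress=True)
plan((.540,.406,.0805),np.radians(-5.7),3)
E
```

```text
clock: 3.18
tool_pos: [0.5318, 0.4111, 0.1524]
ee_rot: [[0.995, 0.004, 0.095], [-0.096, 0.006, 0.995], [0.003, -1.0, 0.007]]
wrist_force: [0.6, -0.5, 0.3]
grip_width: 0.998
clock 3.175 p [0.5318 0.4111 0.1524] yaw -5.480942437862173 F [ 0.6165 -0.5485  0.2727] grip 0.9982450477451258 q6 -0.9027937393826653
[0.07, 0.6, -0.04, -0.02, 0.01, 0.01, 1.0]
[0.07, 0.6, -0.04, -0.02, 0.01, 0.01, 1.0]
[0.07, 0.6, -0.04, -0.02, 0.01, 0.01, 1.0]
```

```bash
python3 -m pendant '[[[0.07,0.6,-0.04,-0.02,0.01,0.01,1],[0.07,0.6,-0.04,-0.02,0.01,0.01,1],[0.07,0.5,-0.04,-0.02,0.01,0.01,1],[0,0,0,0,0,0,1]]]'
python3 - <<'E'
from plan import *
np.set_printoptions(precision=4,suppress=True)
plan((.540,.406,.0805),np.radians(-5.7),1)
W=camera_model("wrist")
cv2.imwrite("pics/w2.png",grab_frame("wrist"))
E
```

```text
clock: 3.68
tool_pos: [0.5421, 0.4096, 0.0923]
ee_rot: [[0.995, 0.011, 0.096], [-0.096, 0.006, 0.995], [0.01, -1.0, 0.007]]
wrist_force: [0.2, -0.4, -0.6]
grip_width: 1.0
clock 3.675 p [0.5421 0.4096 0.0923] yaw -5.509150175402286 F [ 0.1793 -0.3953 -0.6313] grip 0.9999463055467375 q6 -0.9105054954657281
[-0.05, 0.29, -0.1, -0.05, 0.02, 0.07, 1.0]
```

View pics/w2.png

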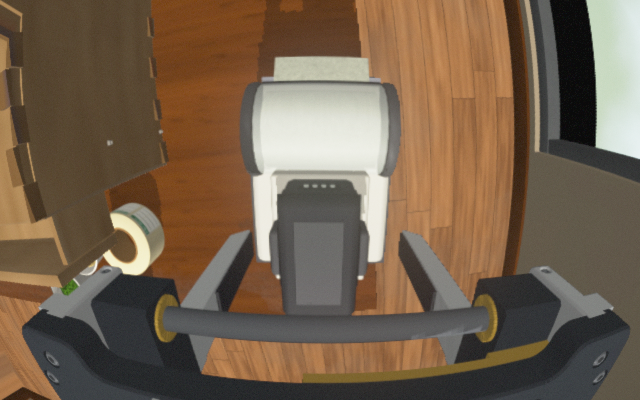

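The fingers straddle the pack: its head spans columns 275–363, the buttons are near row 248, and the charge lights face the roll. I'll correct by a few mm and close.

```bash
python3 -m pendant '[[[-0.05,0.29,-0.08,-0.05,0.02,0.07,1],[0,0,0,0,0,0,1]]]'
python3 - <<'E'
from plan import *
np.set_printoptions(precision=4,suppress=True)
plan((.540,.406,.0805),np.radians(-5.7),1)
E
```

```text
clock: 3.98
tool_pos: [0.5416, 0.4079, 0.0841]
ee_rot: [[0.995, 0.006, 0.099], [-0.099, 0.003, 0.995], [0.005, -1.0, 0.004]]
wrist_force: [-0.1, -0.5, 0.1]
grip_width: 1.003
clock 3.975 p [0.5416 0.4079 0.0841] yaw -5.666268427446883 F [-0.147  -0.4963  0.1078] grip 1.0034873652239253 q6 -0.9098617531670365
[-0.03, 0.09, -0.05, -0.03, 0.0, 0.04, 1.0]
```

```bash
python3 -m pendant '[[[-0.03,0.1,-0.05,-0.03,0,0.04,0.8],[0,0,0,0,0,0,0.6],[0,0,0,0,0,0,0.3],[0,0,0,0,0,0,0.3],[0,0,0,0,0,0,0.3]]]'
python3 - <<'E'
from plan import *
np.set_printoptions(precision=4,suppress=True)
plan((.540,.406,.0805),np.radians(-5.7),1)
cv2.imwrite("pics/w3.png",grab_frame("wrist")[60:,:])
E
```

```text
clock: 4.6
tool_pos: [0.5406, 0.406, 0.0813]
ee_rot: [[0.995, 0.001, 0.099], [-0.099, 0.0, 0.995], [0.001, -1.0, 0.0]]
wrist_force: [-0.9, 0.3, -0.3]
grip_width: 0.502
clock 4.6 p [0.5406 0.406  0.0813] yaw -5.6775873747153005 F [-0.8903  0.2897 -0.2541] grip 0.5016015896330731 q6 -0.9112251616059907
[-0.02, 0.02, -0.0, -0.0, 0.0, 0.01, 1.0]
```

View pics/w3.png

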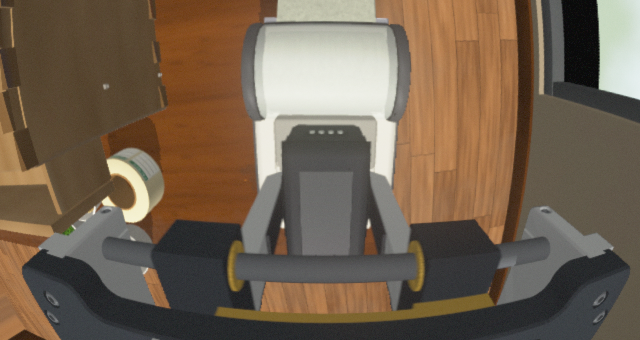

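The fingers are on both buttons at an opening of about 47 mm, so they are in. I'll let the grip settle, then draw the pack up.

```bash
python3 -m pendant '[[[0,0,0,0,0,0,0.2],[0,-0.2,0,0,0,0,0.2],[0,-0.4,0,0,0,0,0.2],[0,-0.4,0,0,0,0,0.2]]]'
python3 - <<'E'
from plan import *
np.set_printoptions(precision=4,suppress=True)
plan((.540,.406,.14),np.radians(-5.7),2,.2)
cv2.imwrite("pics/w4.png",grab_frame("wrist")[60:,:])
E
```

```text
clock: 5.15
tool_pos: [0.5391, 0.4047, 0.1191]
ee_rot: [[0.995, -0.005, 0.099], [-0.099, -0.004, 0.995], [-0.005, -1.0, -0.005]]
wrist_force: [0.0, 0.6, -2.0]
grip_width: 0.471
clock 5.15 p [0.5391 0.4047 0.1191] yaw -5.680538424097779 F [ 0.0215  0.5657 -2.0099] grip 0.47075465938486694 q6 -0.9112793190999916
[0.01, -0.26, 0.02, 0.02, 0.0, -0.02, 0.2]
[0.01, -0.26, 0.02, 0.02, 0.0, -0.02, 0.2]
```

View pics/w4.png

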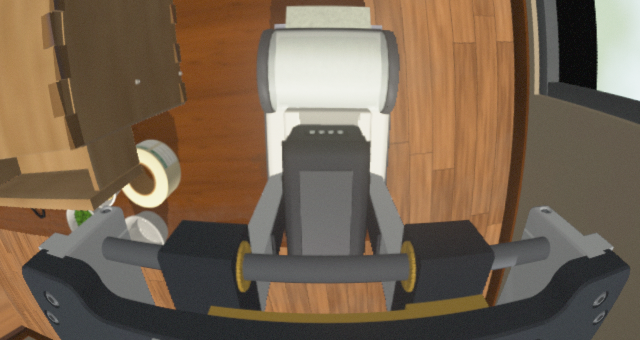

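The pack rose with the gripper: it is still between the fingers and the grip is at 0.47 (both buttons fully in). I'll lift it clear of the cabinet.

```bash
python3 -m pendant '[[[0,-0.9,0,0.02,0,-0.02,0.2],[0,-1,0,0.02,0,-0.02,0.2],[0,-1,0,0,0,0,0.2],[0,-1,0,0,0,0,0.2],[0,-0.2,0,0,0,0,0.2]]]'
python3 - <<'E'
from plan import *
np.set_printoptions(precision=4,suppress=True)
plan((.61,-.12,.28),np.radians(2),14,.2)
E
```

```text
clock: 5.82
tool_pos: [0.5386, 0.4053, 0.2938]
ee_rot: [[0.995, 0.005, 0.098], [-0.098, 0.005, 0.995], [0.005, -1.0, 0.005]]
wrist_force: [0.4, 0.4, -3.8]
grip_width: 0.47
clock 5.825 p [0.5386 0.4053 0.2938] yaw -5.628043857735477 F [ 0.3981  0.4272 -3.7848] grip 0.4695774023959175 q6 -0.9117363569192658
[0.22, 0.02, -0.92, -0.0, -0.07, 0.0, 0.2]
[0.21, 0.02, -0.92, -0.0, -0.07, 0.0, 0.2]
[0.2, 0.02, -0.93, -0.0, -0.07, 0.0, 0.2]
[0.19, 0.02, -0.93, -0.0, -0.07, 0.0, 0.2]
[0.18, 0.02, -0.93, -0.0, -0.07, 0.0, 0.2]
[0.17, 0.02, -0.93, -0.0, -0.07, 0.0, 0.2]
[0.17, 0.02, -0.93, -0.0, -0.07, 0.0, 0.2]
[0.16, 0.02, -0.93, -0.0, -0.07, 0.0, 0.2]
[0.15, 0.02, -0.94, -0.0, -0.07, 0.0, 0.2]
[0.14, 0.02, -0.94, -0.0, -0.07, 0.0, 0.2]
[0.13, 0.02, -0.94, -0.0, -0.07, 0.0, 0.2]
[0.12, 0.02, -0.94, -0.0, -0.07, 0.0, 0.2]
[0.11, 0.02, -0.94, -0.0, -0.07, 0.0, 0.2]
[0.1, 0.02, -0.94, -0.0, -0.07, 0.0, 0.2]
```

```bash
python3 -m pendant '[[[0.22,0.02,-0.5,0,-0.07,0,0.2],[0.21,0.02,-0.92,0,-0.07,0,0.2],[0.2,0.02,-0.93,0,-0.07,0,0.2],[0.19,0.02,-0.93,0,-0.07,0,0.2],[0.18,0.02,-0.93,0,-0.07,0,0.2]]]'
python3 -m pendant '[[[0.17,0.02,-0.93,0,-0.07,0,0.2],[0.17,0.02,-0.93,0,-0.07,0,0.2],[0.16,0.02,-0.93,0,-0.07,0,0.2],[0.15,0.02,-0.93,0,-0.07,0,0.2],[0.14,0.02,-0.7,0,-0.07,0,0.2]]]'
python3 - <<'E'
from plan import *
np.set_printoptions(precision=4,suppress=True)
plan((.61,-.12,.28),np.radians(2),None,.2)
E
```

```text
clock: 6.45
tool_pos: [0.564, 0.2327, 0.2815]
ee_rot: [[0.999, -0.004, 0.041], [-0.041, 0.003, 0.999], [-0.005, -1.0, 0.002]]
wrist_force: [-0.3, 0.6, -4.6]
grip_width: 0.465
clock: 7.08
tool_pos: [0.5887, 0.0487, 0.2673]
ee_rot: [[1.0, -0.019, -0.009], [0.009, 0.002, 1.0], [-0.019, -1.0, 0.002]]
wrist_force: [-0.1, 0.2, -3.3]
grip_width: 0.467
clock 7.075 p [0.5887 0.0487 0.2673] yaw 0.5420911530033903 F [-0.1084  0.1909 -3.2931] grip 0.466792555254539 q6 -1.5940477799474677
[0.1, -0.07, -0.84, -0.0, -0.04, -0.03, 0.2]
[0.09, -0.07, -0.84, -0.0, -0.04, -0.03, 0.2]
[0.09, -0.07, -0.85, -0.0, -0.04, -0.03, 0.2]
[0.08, -0.06, -0.85, -0.0, -0.04, -0.03, 0.2]
[0.08, -0.06, -0.85, -0.0, -0.04, -0.03, 0.2]
```

```bash
python3 -m pendant '[[[0.1,-0.07,-0.84,0,-0.04,-0.03,0.2],[0.09,-0.07,-0.84,0,-0.04,-0.03,0.2],[0.09,-0.07,-0.85,0,-0.04,-0.03,0.2],[0.08,-0.06,-0.8,0,-0.04,-0.03,0.2],[0,0,0,0,0,0,0.2]]]'
python3 - <<'E'
from plan import *
np.set_printoptions(precision=4,suppress=True)
plan((.61,-.12,.28),np.radians(2),None,.2)
W=camera_model("wrist");print(W)
cv2.imwrite("pics/w5.png",grab_frame("wrist"))
for r in pinpoint("wrist","dock_mouth")[:2]: print(r,atz(W,r["xy"],.05,True))
for r in pinpoint("wrist","pack_grip")[:2]: print(r)
E
```

```text
clock: 7.7
tool_pos: [0.6028, -0.09, 0.2675]
ee_rot: [[0.999, -0.017, -0.03], [0.03, 0.005, 1.0], [-0.017, -1.0, 0.005]]
wrist_force: [-0.5, 0.5, -4.3]
grip_width: 0.467
clock 7.7 p [ 0.6028 -0.09    0.2675] yaw 1.703271570339867 F [-0.5197  0.484  -4.2969] grip 0.4667162174982353 q6 -1.8418746876037089
[0.15, -0.32, -0.75, -0.04, -0.04, -0.12, 0.2]
{'vertical_fov': 65.70646984690485, 'cx': 325.51453593751495, 'cy': 199.5044913699659, 'position': array([ 0.5242, -0.0932,  0.4479]), 'orientation': array([[-0.0298, -0.9645, -0.2624],
       [ 0.9995, -0.0269, -0.0148],
       [ 0.0072, -0.2627,  0.9648]])}
{'xy': [301.5, 126.7], 'conf': 0.59} [ 0.5371 -0.1206  0.05  ]
{'xy': [436.8, 187.1], 'conf': 0.32} [0.6104 0.066  0.05  ]
{'xy': [327.1, 254.7], 'conf': 0.86}
{'xy': [504.8, 152.2], 'conf': 0.22}
```

View pics/w5.png

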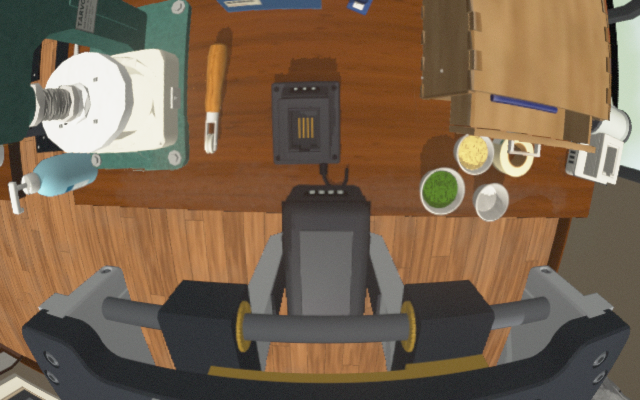

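The wrist view has the dock clear at (306,122), its mouth near (304,125), and the held pack's head in columns 283–370. I'll zoom on both.

Run:
```python
import cv2
i=cv2.imread("pics/w5.png")
cv2.imwrite("pics/w5z.png",cv2.resize(i[75:170,265:350],None,fx=6,fy=6,interpolation=cv2.INTER_CUBIC))
cv2.imwrite("pics/w5p.png",cv2.resize(i[175:330,250:405],None,fx=3.8,fy=3.8,interpolation=cv2.INTER_CUBIC))
```

```text
(no output)
```

View pics/w5z.png

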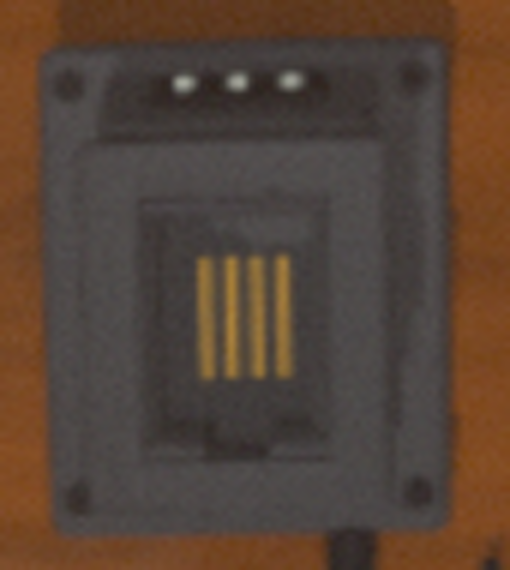

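View pics/w5p.png

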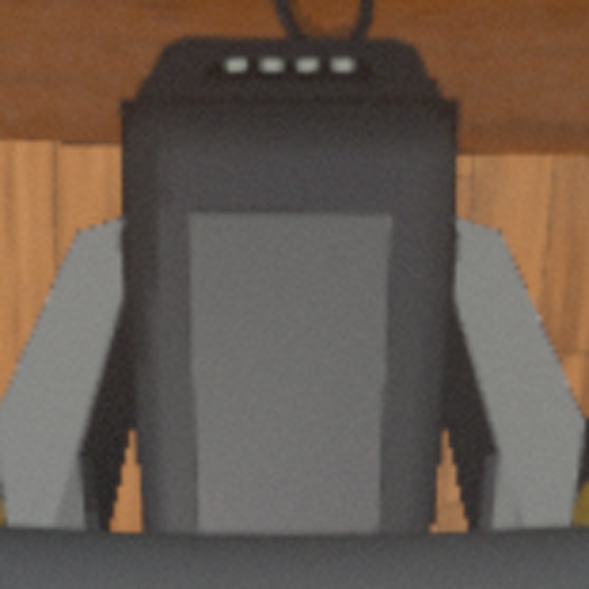

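```bash
cat > m.py <<'E'
from plan import *
np.set_printoptions(precision=4,suppress=True)
W=camera_model("wrist")
y=lambda a,b:np.degrees(np.arctan2(b[1]-a[1],b[0]-a[0]))
P=lambda u,v,z:atz(W,(265+(u+.5)/6-.5,75+(v+.5)/6-.5),z,True)
def quad(n,c,z):
    tl,tr,bl,br=[P(*k,z) for k in c]
    print(n,"c",(tl+tr+bl+br)/4,"w",np.linalg.norm(tl-tr),np.linalg.norm(bl-br),"l",np.linalg.norm(tl-bl),np.linalg.norm(tr-br),"yaw",y(tl,bl),y(tr,br),y(tl,tr)-90,y(bl,br)-90)
quad("mouth",((138,198),(329,198),(143,462),(331,460)),.05)
quad("block",((80,142),(382,138),(90,528),(388,525)),.05)
quad("base",((42,50),(443,42),(53,532),(447,528)),.012)
quad("contacts",((197,256),(289,256),(201,380),(293,378)),.013)
Q=lambda u,v,z:atz(W,(250+(u+.5)/3.8-.5,175+(v+.5)/3.8-.5),z,True)
s=observe();p=s["tool_pos"];R=s["ee_rot"]
for zz in (.0357,.0407):
  a,b=Q(122,100,p[2]+zz),Q(455,100,p[2]+zz)
  print("front edge w",np.linalg.norm(a-b),"yaw",y(a,b)-90,"tool",np.degrees(np.arctan2(R[1,0],R[0,0])),"mid in tool",R.T@((a+b)/2-p))
E
python3 m.py
```

```text
mouth c [ 0.5411 -0.1148  0.05  ] w 0.04057843433147804 0.040596501009520385 l 0.05704841384965762 0.056384086916926805 yaw 2.2206990284365373 2.24615538484484 1.1492909000016596 2.0874341632138
block c [ 0.5419 -0.115   0.05  ] w 0.06413310401814652 0.06482597536047767 l 0.08381247008665729 0.08347923233155692 yaw 2.4115852662842148 2.8888740105534376 1.8325373755850904 2.135823811131715
base c [ 0.5326 -0.1151  0.012 ] w 0.09321075785130181 0.09400079678472914 l 0.11492530430035473 0.11498321570726602 yaw 2.2567547999246873 2.6503991865607426 2.204773685346879 2.1715662064488157
contacts c [ 0.5398 -0.1147  0.013 ] w 0.02138591749580126 0.02154449499684833 l 0.029185565441768226 0.02866384254892076 yaw 3.2060760827059105 3.5455772713797664 1.2711718888957506 2.674587651098605
front edge w 0.04276984529180261 yaw 1.8070815639619155 tool 1.934194165936055 mid in tool [-0.0391 -0.0351  0.0004]
front edge w 0.041291358301743845 yaw 1.8070815639619866 tool 1.934194165936055 mid in tool [-0.0406 -0.0401  0.0004]
```

Run:
```python
from plan import *
plan((.542,-.115,.15),np.radians(2.3),None,.2)
```

```text
clock 7.85 p [ 0.60291922 -0.08702779  0.26823482] yaw 1.934194165936055 F [ 0.19225036  0.01592766 -4.29758914] grip 0.4671299306161474 q6 -1.8415171451967953
[-0.37, 0.74, -0.17, -0.01, -0.01, -0.03, 0.2]
[-0.38, 0.74, -0.16, -0.01, -0.01, -0.03, 0.2]
[-0.38, 0.74, -0.16, -0.01, -0.01, -0.03, 0.2]
[-0.38, 0.74, -0.16, -0.01, -0.01, -0.03, 0.2]
```

```bash
python3 -m pendant '[[[-0.37,0.74,-0.17,-0.01,-0.01,-0.03,0.2],[-0.38,0.74,-0.16,-0.01,-0.01,-0.03,0.2],[-0.38,0.74,-0.16,-0.01,-0.01,-0.03,0.2],[-0.38,0.6,-0.16,-0.01,-0.01,-0.03,0.2],[0,0,0,0,0,0,0.2]]]'
python3 - <<'E'
from plan import *
plan((.542,-.115,.11),np.radians(2.3),2,.2)
E
```

```text
clock: 8.48
tool_pos: [0.5407, -0.1078, 0.1521]
ee_rot: [[0.999, 0.002, -0.049], [0.049, 0.004, 0.999], [0.003, -1.0, 0.004]]
wrist_force: [0.1, -0.6, -3.8]
grip_width: 0.469
clock 8.475 p [ 0.54074009 -0.10783921  0.15206688] yaw 2.8312295298181107 F [ 0.1152557  -0.59845901 -3.78287001] grip 0.46868766130418704 q6 -1.922577251280708
[0.01, 0.53, -0.09, -0.01, 0.03, 0.01, 0.2]
[0.01, 0.53, -0.09, -0.01, 0.03, 0.01, 0.2]
```

```bash
python3 -m pendant '[[[0.01,0.53,-0.09,-0.01,0.03,0.01,0.2],[0.01,0.5,-0.09,-0.01,0.03,0.01,0.2],[0,0,0,0,0,0,0.2]]]'
python3 - <<'E'
from plan import *
plan((.542,-.115,.10),np.radians(2.3),1,.2)
for n in("scene","top","wrist"):
    cv2.imwrite(f"pics/{n}6.png",grab_frame(n))
s=cv2.imread("pics/scene6.png");t=cv2.imread("pics/top6.png")
cv2.imwrite("pics/s6.png",cv2.resize(s[110:215,220:330],None,fx=5.5,fy=5.5,interpolation=cv2.INTER_CUBIC))
E
```

```text
clock: 8.85
tool_pos: [0.5465, -0.1122, 0.1151]
ee_rot: [[0.999, 0.009, -0.045], [0.045, 0.0, 0.999], [0.009, -1.0, -0.0]]
wrist_force: [-0.3, 0.9, -3.5]
grip_width: 0.471
clock 8.85 p [ 0.54648202 -0.11222209  0.11513341] yaw 2.579683638334616 F [-0.30386544  0.87737033 -3.45380049] grip 0.47077527217579884 q6 -1.9219663743187485
[-0.12, 0.38, -0.06, 0.0, 0.03, 0.06, 0.2]
```

View pics/s6.png

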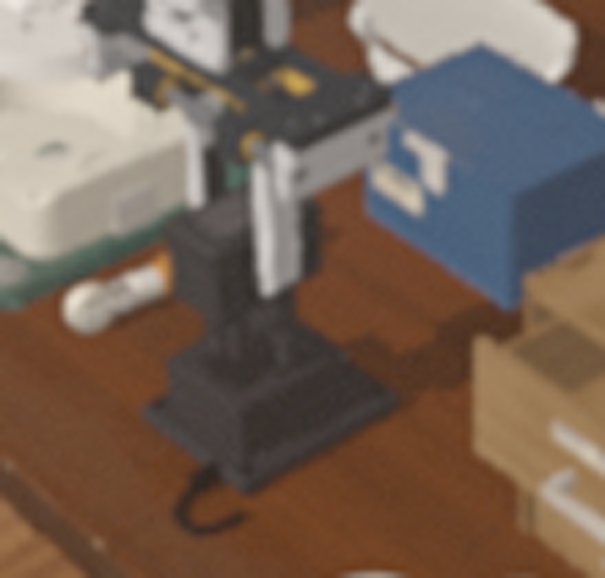

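View pics/wrist6.png

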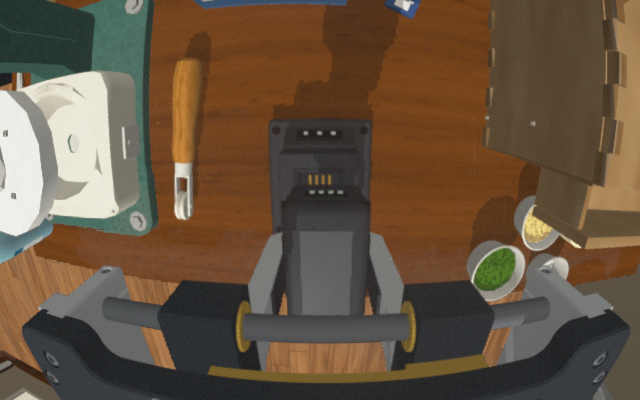

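Run:
```python
import cv2
i=cv2.imread("pics/wrist6.png")
cv2.imwrite("pics/w6z.png",cv2.resize(i[110:240,255:385],None,fx=4.6,fy=4.6,interpolation=cv2.INTER_CUBIC))
```

```text
(no output)
```

View pics/w6z.png

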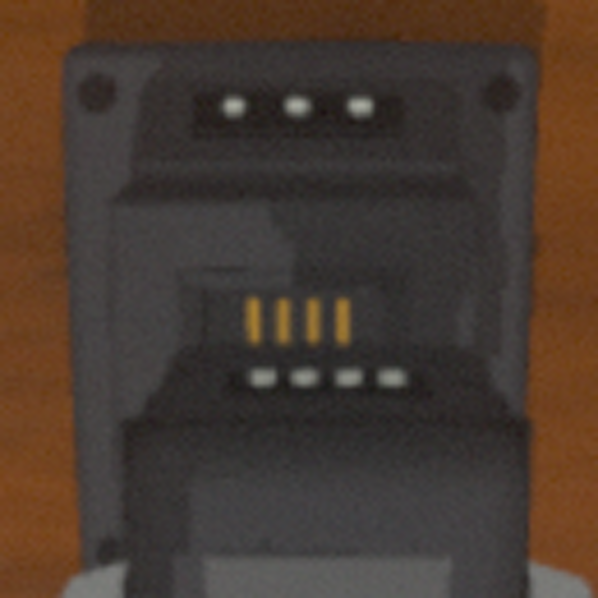

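Run:
```python
from plan import *
np.set_printoptions(precision=4,suppress=True)
W=camera_model("wrist");s=observe();p=s["tool_pos"];R=np.array(s["ee_rot"])
y=lambda a,b:np.degrees(np.arctan2(b[1]-a[1],b[0]-a[0]))
Q=lambda u,v,z:atz(W,(255+(u+.5)/4.6-.5,110+(v+.5)/4.6-.5),z,True)
print(p,np.degrees(np.arctan2(R[1,0],R[0,0])))
for n,a,b,z in(("mouthfront",(180,270),(385,270),.05),("blockfront",(112,200),(478,198),.05),("contacts",(247,320),(350,320),.013),("basefront",(66,50),(537,48),.012),("screws",(97,93),(501,93),.012),("headfront",(122,420),(527,420),p[2]+.0407)):
    A,B=Q(*a,z),Q(*b,z);m=(A+B)/2
    print(n,m,"w",np.linalg.norm(A-B),"yaw",y(A,B)-90,"tool",R.T@(m-p))
A,B=Q(68,100,.012),Q(84,560,.012);print("left base yaw",y(A,B))
A,B=Q(112,200,.05),Q(100,420,.05)
```

```text
[ 0.5476 -0.1129  0.1174] 2.5699594703511592
mouthfront [ 0.5124 -0.1219  0.05  ] w 0.0360257485474348 yaw 2.463027512516902 tool [-0.0365  0.0669 -0.0072]
blockfront [ 0.4995 -0.1202  0.05  ] w 0.06384351743831447 yaw 2.772103314329115 tool [-0.0493  0.0667 -0.005 ]
contacts [ 0.53  -0.119  0.013] w 0.020970592842259793 yaw 2.5340187614215353 tool [-0.0193  0.1041 -0.0051]
basefront [ 0.4745 -0.1209  0.012 ] w 0.09359152311496063 yaw 2.655954866674307 tool [-0.0748  0.1044 -0.0044]
screws [ 0.4835 -0.121   0.012 ] w 0.08043366015228098 yaw 2.4159611234289997 tool [-0.0658  0.1045 -0.0049]
headfront [ 0.5062 -0.1146  0.1581] w 0.0411475215233296 yaw 2.5854469051431295 tool [-0.041  -0.0412  0.0001]
left base yaw 1.9590795795786233
```

```bash
python3 -m pendant '[[[-0.1,0.2,-0.13,0,0,0.06,0.2],[0,0,0,0,0,0,0.2]]]'
python3 - <<'E'
from plan import *
plan((.5425,-.118,.10),np.radians(2.4),1,.2)
np.set_printoptions(precision=4,suppress=True)
print(camera_model("wrist"))
i=grab_frame("wrist");cv2.imwrite("pics/wrist7.png",i)
cv2.imwrite("pics/w7z.png",cv2.resize(i[110:240,255:385],None,fx=4.6,fy=4.6,interpolation=cv2.INTER_CUBIC))
print(observe()["tool_pos"])
E
```

```text
clock: 9.25
tool_pos: [0.545, -0.1186, 0.111]
ee_rot: [[0.999, 0.008, -0.046], [0.046, -0.003, 0.999], [0.007, -1.0, -0.003]]
wrist_force: [0.1, 1.2, -4.1]
grip_width: 0.467
clock 9.25 p [ 0.54495052 -0.11864598  0.11095312] yaw 2.609780153248058 F [ 0.1326962   1.24640195 -4.0730451 ] grip 0.46664291438090677 q6 -1.9320213999995004
[-0.06, 0.27, 0.02, 0.02, 0.03, 0.05, 0.2]
{'vertical_fov': 65.70646984690485, 'cx': 325.51453593751495, 'cy': 199.5044913699659, 'position': array([ 0.462 , -0.1218,  0.2895]), 'orientation': array([[-0.0456, -0.9573, -0.2856],
       [ 0.999 , -0.0442, -0.0116],
       [-0.0015, -0.2859,  0.9583]])}
[ 0.5455 -0.1186  0.1116]
```

View pics/w7z.png

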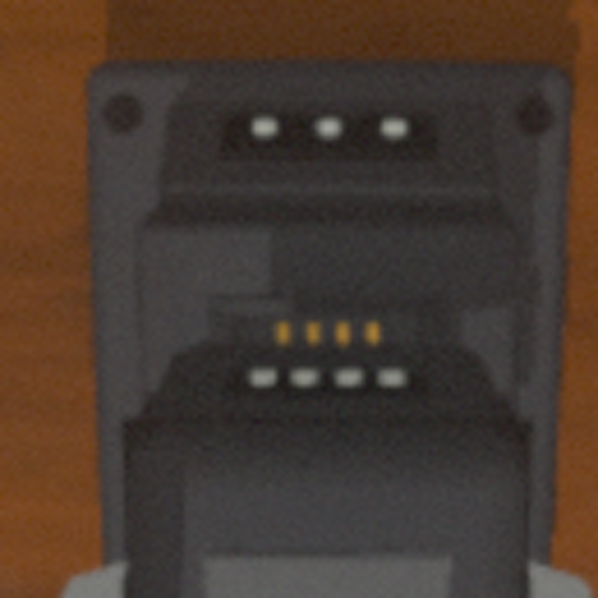

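Run:
```python
from plan import *
np.set_printoptions(precision=4,suppress=True)
W=camera_model("wrist");s=observe();p=s["tool_pos"];R=np.array(s["ee_rot"])
y=lambda a,b:np.degrees(np.arctan2(b[1]-a[1],b[0]-a[0]))
Q=lambda u,v,z:atz(W,(255+(u+.5)/4.6-.5,110+(v+.5)/4.6-.5),z,True)
print(p,np.degrees(np.arctan2(R[1,0],R[0,0])))
for n,a,b,z in(("mouthfront",(212,298),(458,302),.05),("blockfront",(140,224),(515,222),.05),("basefront",(90,72),(570,68),.012),("screws",(123,114),(535,116),.012),("headfront",(122,420),(527,420),p[2]+.0407)):
    A,B=Q(*a,z),Q(*b,z);m=(A+B)/2
    print(n,m,"w",np.linalg.norm(A-B),"yaw",y(A,B)-90,"tool",R.T@(m-p))
```

```text
[ 0.5455 -0.1186  0.1116] 2.6121869503948454
mouthfront [ 0.5137 -0.1182  0.05  ] w 0.042450200697043826 yaw 1.7067805190449121 tool [-0.0323  0.0613  0.002 ]
blockfront [ 0.5002 -0.1202  0.05  ] w 0.06413108381090857 yaw 2.950851287539834 tool [-0.0459  0.0612  0.0007]
basefront [ 0.4756 -0.1208  0.012 ] w 0.09372441130683748 yaw 3.132702153764953 tool [-0.0708  0.099   0.0013]
screws [ 0.4846 -0.1206  0.012 ] w 0.08061182610192136 yaw 2.363152446733622 tool [-0.0618  0.099   0.0011]
headfront [ 0.5042 -0.1202  0.1523] w 0.04119814937464671 yaw 2.6501655331920517 tool [-0.0409 -0.0411  0.0001]
```

```bash
python3 -m pendant '[[[-0.04,0.2,0.01,0.01,0,0.05,0.2],[0,0.2,0,0,0,0,0.2],[0,0.1,0,0,0,0,0.2]]]'
python3 - <<'E'
from plan import *
plan((.544,-.118,.08),np.radians(2.4),1,.2)
E
```

```text
clock: 9.68
tool_pos: [0.5443, -0.1186, 0.0934]
ee_rot: [[0.999, 0.004, -0.045], [0.045, -0.003, 0.999], [0.003, -1.0, -0.003]]
wrist_force: [-7.6, 0.4, 16.6]
grip_width: 0.468
clock 9.675 p [ 0.54429633 -0.11864123  0.09344058] yaw 2.596219689290378 F [-7.60735899  0.43490167 16.57592053] grip 0.4681246162510371 q6 -1.9314282374100118
[-0.01, 0.34, 0.02, 0.02, 0.02, 0.02, 0.2]
```

Contact at the mouth: the push is toward −x, so the stem's +x side is on the lead-in. I'll ease up, shift 2.5 mm toward −x and try again.

```bash
python3 -m pendant '[[[-0.03,-0.1,0,0,0,0,0.2],[-0.05,0,0,0,0,0.02,0.2],[0,0.1,0,0.01,0,0.02,0.2],[0,0.1,0,0,0,0,0.2]]]'
python3 - <<'E'
from plan import *
plan((.5415,-.118,.08),np.radians(2.4),1,.2)
E
```

```text
clock: 10.18
tool_pos: [0.5407, -0.1187, 0.0882]
ee_rot: [[0.999, -0.003, -0.045], [0.045, -0.001, 0.999], [-0.003, -1.0, -0.001]]
wrist_force: [0.1, -0.1, -3.0]
grip_width: 0.466
clock 10.175 p [ 0.54073741 -0.11868773  0.0882007 ] yaw 2.591636287917399 F [ 0.09649633 -0.1041173  -2.96872303] grip 0.4658369803589897 q6 -1.932986922634494
[0.02, 0.2, 0.02, 0.01, 0.02, -0.02, 0.2]
```

No side force now. Continuing down.

```bash
python3 -m pendant '[[[0,0.15,0,0,0,0,0.2],[0,0.15,0,0,0,0,0.2]]]'
python3 - <<'E'
from plan import *
plan((.5415,-.118,.06),np.radians(2.4),1,.2)
E
```

```text
clock: 10.42
tool_pos: [0.5404, -0.1186, 0.0746]
ee_rot: [[0.999, -0.004, -0.045], [0.045, -0.001, 0.999], [-0.004, -1.0, -0.001]]
wrist_force: [0.5, 0.7, -2.5]
grip_width: 0.467
clock 10.425 p [ 0.54039109 -0.11857115  0.07462213] yaw 2.595684563817397 F [ 0.52165251  0.67046785 -2.48914529] grip 0.46742942759010103 q6 -1.933036202874906
[0.03, 0.37, 0.01, 0.0, 0.02, -0.03, 0.2]
```

Sliding in freely (foot now about 20 mm below the mouth). Down to home.

```bash
python3 -m pendant '[[[0,0.15,0,0,0,0,0.2],[0,0.12,0,0,0,0,0.2],[0,0.1,0,0,0,0,0.2]]]'
python3 - <<'E'
from plan import *
plan((.5415,-.118,.06),np.radians(2.4),1,.2)
cv2.imwrite("pics/w8.png",grab_frame("wrist"))
E
```

```text
clock: 10.8
tool_pos: [0.54, -0.1184, 0.0594]
ee_rot: [[0.999, -0.005, -0.045], [0.045, -0.0, 0.999], [-0.005, -1.0, -0.0]]
wrist_force: [-6.3, 1.4, 13.5]
grip_width: 0.466
clock 10.8 p [ 0.54002194 -0.11844498  0.05938641] yaw 2.597802431069235 F [-6.29137001  1.41230881 13.48575862] grip 0.46592763896356765 q6 -1.933019291911025
[0.04, -0.02, 0.01, 0.0, 0.02, -0.04, 0.2]
```

View pics/w8.png

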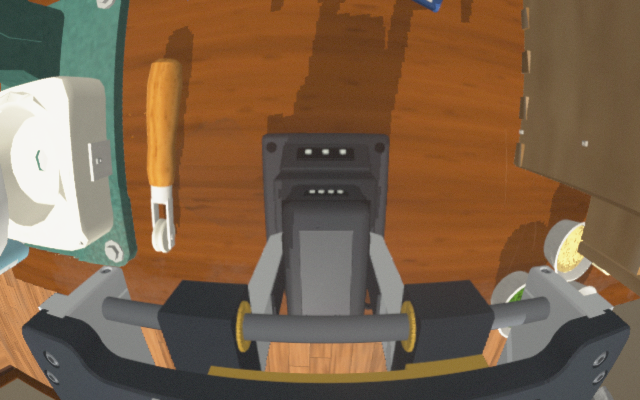

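It is at the home height (TCP 59.4 mm against 59.3 expected) with the head bearing on the dock. One small settle, then I'll open.

```bash
python3 -m pendant '[[[0.02,0.03,0,0,0,-0.03,0.2],[0,0,0,0,0,0,0.5],[0,0,0,0,0,0,0.62],[0,0,0,0,0,0,0.75],[0,0,0,0,0,0,1]]]'
python3 -m pendant '[[[0,0,0,0,0,0,1],[0,0,0,0,0,0,1]]]'
python3 - <<'E'
from plan import *
plan((.5415,-.118,.15),np.radians(2.4),4,1)
i=grab_frame("wrist");cv2.imwrite("pics/w9.png",i)
cv2.imwrite("pics/w9z.png",cv2.resize(i[120:330,210:430],None,fx=2.7,fy=2.7,interpolation=cv2.INTER_CUBIC))
E
```

```text
clock: 11.48
tool_pos: [0.5421, -0.119, 0.0601]
ee_rot: [[0.999, 0.003, -0.045], [0.045, -0.002, 0.999], [0.003, -1.0, -0.002]]
wrist_force: [-0.3, -0.7, 0.5]
grip_width: 0.779
clock: 11.72
tool_pos: [0.543, -0.1192, 0.0609]
ee_rot: [[0.999, 0.005, -0.045], [0.045, -0.002, 0.999], [0.005, -1.0, -0.003]]
wrist_force: [0.4, -0.5, 0.0]
grip_width: 0.982
clock 11.725 p [ 0.54301327 -0.11920559  0.06090517] yaw 2.598770578760267 F [ 0.40770815 -0.54830798  0.0099209 ] grip 0.9821212441503012 q6 -1.9337829924638454
[-0.01, -0.56, 0.01, 0.0, 0.01, 0.01, 1.0]
[-0.01, -0.56, 0.01, 0.0, 0.01, 0.01, 1.0]
[-0.01, -0.56, 0.01, 0.0, 0.01, 0.01, 1.0]
[-0.01, -0.56, 0.01, 0.0, 0.01, 0.01, 1.0]
```

View pics/w9z.png

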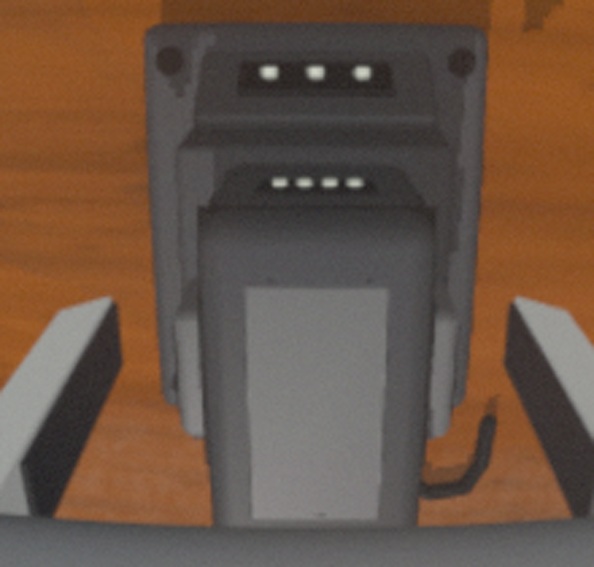

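The jaws are open, and both buttons stand out beyond the head again, at crop columns 188 and 443. I'll retreat upward, then check the seating height by a gentle press on the head with shut fingers.

```bash
python3 -m pendant '[[[0,-0.6,0,0,0,0,1],[0,-0.8,0,0,0,0,1],[0,-0.6,0,0,0,0,1],[0,0,0,0,0,0,0.3],[0,0,0,0,0,0,0]]]'
python3 - <<'E'
from plan import *
plan((.5415,-.118,.112),np.radians(2.4),4,0)
for n in("scene","wrist"):
    cv2.imwrite(f"pics/{n}10.png",grab_frame(n))
s=cv2.imread("pics/scene10.png")
cv2.imwrite("pics/s10.png",cv2.resize(s[110:215,220:330],None,fx=5.5,fy=5.5,interpolation=cv2.INTER_CUBIC))
E
```

```text
clock: 12.4
tool_pos: [0.5419, -0.1188, 0.1413]
ee_rot: [[0.999, 0.003, -0.045], [0.045, -0.002, 0.999], [0.003, -1.0, -0.002]]
wrist_force: [0.4, -0.0, 0.3]
grip_width: 0.821
clock 12.4 p [ 0.54188039 -0.11876855  0.14134158] yaw 2.598197947176874 F [ 0.41045861 -0.04234368  0.28361874] grip 0.8205383747256373 q6 -1.9337715706152774
[-0.0, 0.18, 0.01, 0.0, 0.01, 0.01, 0.0]
[-0.0, 0.18, 0.01, 0.0, 0.01, 0.01, 0.0]
[-0.0, 0.18, 0.01, 0.0, 0.01, 0.01, 0.0]
[-0.0, 0.18, 0.0, 0.0, 0.01, 0.01, 0.0]
```

View pics/s10.png

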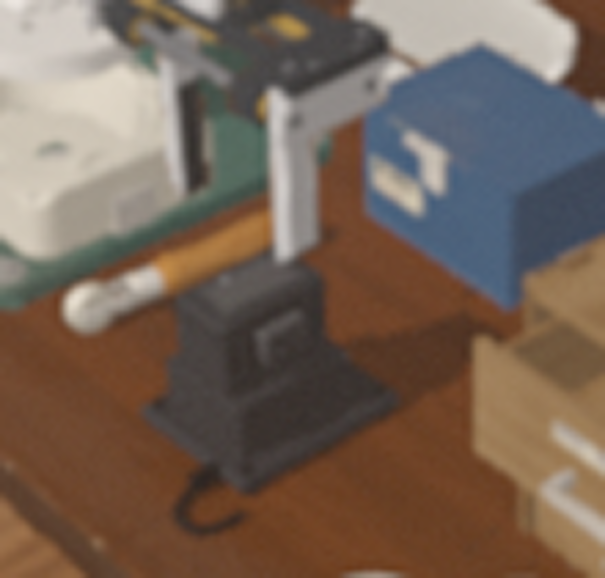

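View pics/wrist10.png

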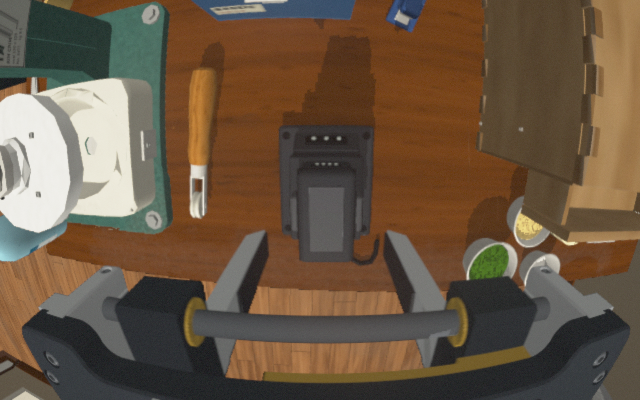

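The pack stands upright in the dock with its head flush on the block and its side button out (scene crop, around (280,340)). Now the shut-finger press check.

```bash
python3 -m pendant '[[[0,0,0,0,0,0,0],[0,0,0,0,0,0,0],[0,0,0,0,0,0,0],[0,0.3,0,0,0,0,0],[0,0.3,0,0,0,0,0]]]'
python3 -m pendant '[[[0,0.2,0,0,0,0,0],[0,0.1,0,0,0,0,0]]]'
```

```text
clock: 13.12
tool_pos: [0.5411, -0.1185, 0.1139]
ee_rot: [[0.999, 0.0, -0.045], [0.045, -0.001, 0.999], [0.0, -1.0, -0.001]]
wrist_force: [0.3, -1.3, -0.5]
grip_width: 0.202
clock: 13.38
tool_pos: [0.5401, -0.1184, 0.1002]
ee_rot: [[0.999, -0.003, -0.045], [0.045, 0.0, 0.999], [-0.003, -1.0, 0.0]]
wrist_force: [-4.1, 0.4, 15.1]
grip_width: 0.01
```

```bash
python3 -m pendant '[[[0,0.12,0,0,0,0,0]]]'
python3 -m pendant '[[[0,0.05,0,0,0,0,0]]]'
```

```text
clock: 13.5
tool_pos: [0.5404, -0.1187, 0.1]
ee_rot: [[0.999, -0.001, -0.045], [0.045, -0.001, 0.999], [-0.001, -1.0, -0.001]]
wrist_force: [-11.0, 2.7, 29.8]
grip_width: 0.005
clock: 13.62
tool_pos: [0.5406, -0.1187, 0.1004]
ee_rot: [[0.999, 0.001, -0.045], [0.045, -0.002, 0.999], [0.001, -1.0, -0.002]]
wrist_force: [-0.4, -0.2, 1.0]
grip_width: 0.003
```

The head top held at 100.0 mm under 30 N, which is exactly home. Retreating for the last look.

```bash
python3 -m pendant '[[[0,-0.8,0,0,0,0,0],[0,-1,0,0,0,0,0],[0,-1,0,0,0,0,0],[0.5,-0.6,0,0,0,0,0.3],[0,0,0,0,0,0,0.3]]]'
python3 - <<'E'
from plan import *
plan((.5415,-.118,.112),np.radians(2.4),1,0)
for n in("scene","top","wrist"):
    cv2.imwrite(f"pics/{n}11.png",grab_frame(n))
w=cv2.imread("pics/wrist11.png")
cv2.imwrite("pics/w11z.png",cv2.resize(w[80:260,250:390],None,fx=3.3,fy=3.3,interpolation=cv2.INTER_CUBIC))
E
```

```text
clock: 14.25
tool_pos: [0.5604, -0.1175, 0.2395]
ee_rot: [[0.999, 0.001, -0.045], [0.045, -0.002, 0.999], [0.0, -1.0, -0.002]]
wrist_force: [0.0, 0.5, 0.5]
grip_width: 0.181
clock 14.25 p [ 0.56043711 -0.11752494  0.23949945] yaw 2.592517503342762 F [0.03654851 0.45311165 0.50057823] grip 0.18145448300625255 q6 -1.9211208777614959
[-0.47, 3.19, 0.02, 0.01, 0.02, 0.0, 0.0]
```

View pics/w11z.png

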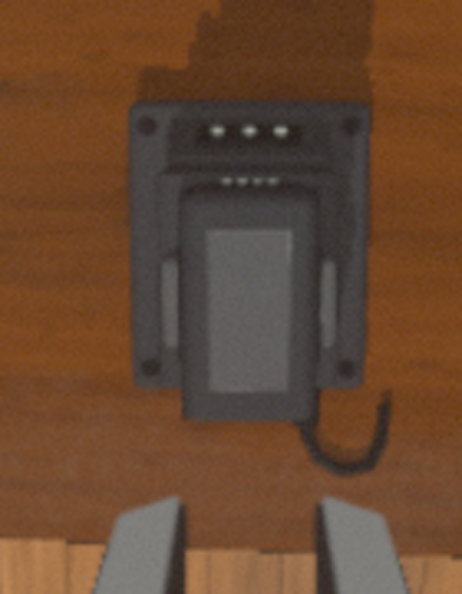

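View pics/scene11.png

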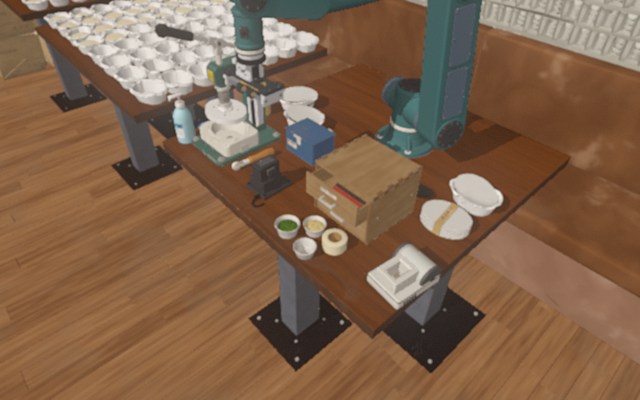

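The pictures show the pack seated square in the dock at (267,178) in the scene view, with both buttons out equally on its sides (wrist crop (169,303) and (328,303)). The printer well is empty, the loose things haven't moved, and the gripper is clear.

```bash
python3 -c "
from cell import *
print(job_done())"
```

```text
the job is handed in; nothing more can be done
None
```

The flat pack is out of the printer and seated in the charging dock. I handed the job in at about 14.4 s.

I squeezed both release buttons together until they were fully in. Then I drew the pack up, carried it over the cabinet and lowered it into the dock. On the first try the stem touched the +x side of the dock's lead-in. I eased up, shifted a few millimetres toward −x, and it slid in freely. Then I let go.

**Last checks**
- **Seating:** the top of the pack's head stood at 100 mm, the fully-home height. It did not move under a 30 N press with the shut fingers.
- **Catches:** the wrist picture shows both buttons sprung out equally. The hooks themselves can't be seen, so I judged the locking from the buttons and the height. I did not try a pull.
- **Surroundings:** the scene picture shows the printer well empty and the loose things where they were. The gripper is clear of everything, with almost no force on the wrist.
- **Disagreements:** early estimates from the different cameras differed by 5–10 mm. Pose readings also varied by 1–3 mm, so I corrected the final fit using close views and contact force. No check failed at the end.

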